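# Add the last sheet coupon to the pack in the squaring jig

## Robot

A 6-joint arm with a two-finger parallel gripper is mounted at the origin on a cart in front of the work surface, level with it; the furniture and walls round the work are solid. World frame = base frame: x ahead of the robot, y to its left, z up, the work surface at z = 0. Lengths are in mm, angles in rad, forces in N, time in s.
With the tool pointing down it reaches from about 225 to 875 mm from the base axis. Payload 3.4 kg.
Tool frame: the origin (TCP) lies at the very end of the fingers, on their centre line; the grasp point (between the pads) lies r.hold_point_z behind it (r.hold_point_z is the distance from the TCP to the grasp point, in mm); z points along the fingers, y is the line along which they close (so a half turn about z gives the same grasp; the last joint's range is limited). The gripper opens to 85 mm and grips with 20 to 120 N. Pads are 22 mm wide; open, the fingers measure 114 mm over their backs; the gripper's body (76 mm by 85 mm) begins 54 mm behind the grasp point. The pads swing forward as they close: fully open they stand 13 mm farther back than shut.
Start: joints at [-1.374, 0.276, 1.505, -0, 1.361, -0.121], TCP at [179.674, -546.242, 231.328] pointing down, gripper open.
Joint ranges: [-2.89, 2.89], [-0.75, 2.08], [0.22, 2.7], [-1.18, 4.32], [0.11, 2.71], [-2.7, 2.7]. Speed limits (rad/s): [2.57, 2.57, 3.14, 3.14, 3.14, 3.14].

## Interface

Orientations are given as a unit quaternion [w, x, y, z].
In Python, from plant import r gives the robot as it stands.
- The arm moves only by the tool servo_tool, never from a script. Its argument "commands" is a list of rows, each a list of 5 numbers: the closure, from -1 (fully open) to 1 (shut), then the shift along the tool's x, y, z in mm, then the turn about the tool's z in rad. A call has 1 to 5 rows; each row is the pose to reach, as a shift and turn from the pose commanded when the call began, along the tool's axes at that moment; what a row does not reach only later rows make up. A row lasts 1/12 s, in which the tool goes at most 41.7 mm and 7.16 degrees, less where a joint would pass 70% of its speed; a pose out of reach is approached as far as the arm can. A call with a gripper value outside its range is refused whole. The fingers move at their own pace and stop on an object; "grip_force" is the grip in N (left out, the last holds). Time passes only in rows, so rows that repeat a pose let the fingers close. It gives the time, the measured TCP pose, the force, the opening and the grip force at its end, in the units of the state.
- r.get_state(): the state, without advancing time (a new reading comes with each control period).
- r.grab_frame(name): name is "scene" or "top"; returns a dict with "frame" (400x640x3 uint8, red, green, blue), "mtx" (3x3 intrinsics, pixels), "distortion" ([k1, k2, p1, p2, k3] as OpenCV has them; the pictures are not rectified), "R" (3x3) and "t" (3): a world point X has camera coordinates R X + t. Camera axes: x right, y down, z forward; pixel columns grow to the right and rows downward; lengths in mm; the calibration is good to about 2 mm. A picture is of the moment at which its call begins. There is no depth.
- r.finish_job(): hands the job in; it is judged then, once.
The state is a dict: "time_s": time; "joint_positions": joint angles; "qd": joint speeds; "joint_torque": joint torques, N m; "position": TCP position; "tool_rot": TCP orientation; "contact_force": force on the tool from outside, world axes, zero at the start; "torque": the same for the moment, N m; "grip_width": opening from 0.0 (shut) to 1.0 (fully open); "grip_force": force on a finger pad.
Only numpy, scipy, OpenCV 4.12 (cv2) and the standard library are available. Lean on these libraries where they do the work, as an engineer would, in place of code of your own. Each camera call takes 0.05 s, during which the arm holds its last target. There are 200 camera calls.

## Task

The single sheet-steel test coupon lies flat on the black granite surface plate, too thin to pick up there: slide it out over the edge of the granite nearest the robot until its end sticks out well clear, then pinch that end by its two long sides and lay the coupon on top of the two coupons in the squaring jig, between the side cheeks and pointing the same way. Push all three coupons fully back against the jig's back stop so that their ends are flush, and swing the hold-down arm with the red knob down onto the pack. Do not drop the coupon on the bench, and leave the other things on the bench where they are.

Things in the scene. Friction and masses are not known exactly. Their poses are not given: they have to be found in the camera images.
- loose_coupon_center (a point): centre (half-way up) of the loose sheet-steel coupon, 150 x 50 x 3 mm, about 0.17 kg, bare grey, four small dark impressions in a row on top; it starts flat on the granite. x runs along its length away from the robot, y across its width, z up. It slides easily (friction about 0.3): a fingertip pressed on it with 5 to 10 N drags it along. It tips once its centre is past the edge
- loose_coupon_near_end (a point): middle of the loose coupon's end face nearest the robot, half-way up its thickness (75 mm from its centre)
- granite_plate: polished black granite surface plate, fixed, 200 (x) x 160 (y) x 50 mm high; origin at the centre of its underside on the bench, x away from the robot, z up. The space in front of its near face is clear down to the bench
- granite_near_edge (a point): middle of the granite's top edge nearest the robot (100 mm from the plate's centre, 50 mm above the bench)
- squaring_jig: aluminium jig, fixed; origin on the bench under it, x away from the robot. Floor (z 40 mm): a block 48 mm wide, x -60 to +45 mm, ending at the dark back stop (56 mm high). Dark side cheeks 55 mm apart, x -30 to +45 mm, upright to z 52 mm, then flared outward to z 60 mm. Open toward the robot: a coupon against the stop has its centre at x -30, its near end at x -105 mm, free space below that end
- jig_stop (a point): foot of the back stop's face, on the jig's floor, mid-way between the cheeks (x = +45, y = 0, z = 40 mm in the jig)
- pile_coupon_1_center (a point): centre (half-way up) of the lower coupon in the jig, the same kind as the loose one; it starts a few mm short of the back stop
- pile_coupon_2_center (a point): centre (half-way up) of the upper coupon in the jig, lying on the lower one; it too starts a few mm short of the back stop
- hold_down (a joint): hold-down arm: 0 = level, its rubber foot just meeting a pack of three coupons; pi/2 = upright; starts open, upright or leaning back away from the robot (limit 2.05). Stiff hinge: the arm stays where it is left; 1 to 2 N at its knob moves it
- hold_down_hinge (a point): hinge axis of the arm, along the jig's y, on top of the back stop (x +62, z +67 mm in the jig). The arm is a steel bar 14 mm wide and 8 mm thick centred on this axis; lowered, it reaches toward the robot over the pack
- red_knob (a point): centre of the red ball knob (22 mm across) on the end of the arm, 100 mm from the hinge
- parts_bin: bystander: blue parts bin with washers, origin under its centre
- caliper: bystander: vernier caliper, origin under its centre
- grease_tin: bystander: round grease tin with a silvery lid, 64 mm across, origin under its centre

How it is judged (in metres and radians):
On the way, in this order (a step that is already met when the one before it is completed fails the run):
1. the loose coupon lies flat on the granite with its near end at least 25 mm out past the near edge (x of loose_coupon_near_end in the frame of granite_plate below -0.125 m and y of loose_coupon_near_end in the frame of granite_plate between -0.09 and 0.09 m and x of loose_coupon_center in the frame of granite_plate above -0.1 m and z of loose_coupon_center in the frame of granite_plate between 0.0495 and 0.0535 m and angle between loose_coupon_center's own z axis and vertical below 0.04 rad), for 0.2 s.
2. the coupon is lifted clear of the granite in the fingers (height (world z) of loose_coupon_center above 0.065 m and contact force between the fingers and loose_coupon above 0.5 N and contact force between loose_coupon and granite_plate below 0.01 N), for 0.1 s.
3. the coupon lies flat on the two others, between the cheeks, with the arm still up (x of loose_coupon_center in the frame of squaring_jig between -0.055 and -0.027 m and z of loose_coupon_center in the frame of squaring_jig between 0.0457 and 0.0493 m and y of loose_coupon_center in the frame of squaring_jig between -0.0045 and 0.0045 m and angle between the x axis of loose_coupon_center and the x axis of squaring_jig, either way round below 0.08 rad and angle between loose_coupon_center's own z axis and vertical below 0.03 rad and value of joint hold_down above 0.4 rad), for 0.2 s.
At the end, for the whole second after the job is handed in: All three coupons lie flat in one pile between the jig's cheeks, the loose one on top, each within 4.5 mm of the back stop and in line with the jig (within 0.08 rad), at rest, and the hold-down arm is down on the pack (joint below 0.06 rad) (x of loose_coupon_center in the frame of squaring_jig between -0.0345 and -0.027 m and z of loose_coupon_center in the frame of squaring_jig between 0.0457 and 0.0493 m and y of loose_coupon_center in the frame of squaring_jig between -0.0045 and 0.0045 m and angle between the x axis of each of loose_coupon_center, pile_coupon_1_center, pile_coupon_2_center and the x axis of squaring_jig, either way round below 0.08 rad and angle between each of loose_coupon_center, pile_coupon_1_center, pile_coupon_2_center's own z axis and vertical below 0.03 rad and x of pile_coupon_1_center in the frame of squaring_jig between -0.0345 and -0.027 m and z of pile_coupon_1_center in the frame of squaring_jig between 0.0397 and 0.0433 m and y of pile_coupon_1_center in the frame of squaring_jig between -0.0045 and 0.0045 m and x of pile_coupon_2_center in the frame of squaring_jig between -0.0345 and -0.027 m and z of pile_coupon_2_center in the frame of squaring_jig between 0.0427 and 0.0463 m and y of pile_coupon_2_center in the frame of squaring_jig between -0.0045 and 0.0045 m and value of joint hold_down below 0.06 rad and linear speed of loose_coupon below 0.01 m/s); the robot touches nothing.
It fails at once if the loose coupon falls to the bench (height (world z) of loose_coupon_center below 0.03 m).
It fails at once if the parts bin, the grease tin or the caliper is moved by more than 25 mm (distance of any of parts_bin, grease_tin, caliper from where it was at the start of the episode above 0.025 m).
It also fails if it takes over 56 s, if anything falls off the work surface, if the arm or the gripper's body presses on something with over 40 N, if the wrist force passes 120 N, or if a joint passes its speed limit or range.

## Working session

There is one attempt and no reset: what is moved stays moved. The work goes in short steps, Python scripts to look and compute and a tool call to move; the robot and the scene stay as the last step left them, time stands still between calls to the robot, and variables do not carry over. Pictures are saved under pics/ and viewed, at most 10 in all, crops included, and the job is handed in when it is done.

Besides the shell and the picture viewer there is one more tool, called after ">>>" by a JSON object that holds its "method" and its "body". servo_tool: Moves the arm, as the interface text tells. Its arguments: {"type":"object","properties":{"commands":{"type":"array","items":{"type":"array","items":{"type":"number"}}},"grip_force":{"type":"number"}},"required":["commands"]}

```bash
ls; mkdir -p pics; python3 - <<'E'
from plant import r
import cv2, numpy as np
print(r.hold_point_z, r.get_state())
for n in ("scene","top"):
    f=r.grab_frame(n); cv2.imwrite(f"pics/{n}0.png",f["frame"][:,:,::-1])
    np.savez(f"pics/{n}0.npz",**f)
    print(n,f["mtx"],f["distortion"],-f["R"].T@f["t"],f["R"])
E
```

```text
pics
18.700000000000003 {'time_s': 0.0, 'joint_positions': array([-1.37401929e+00,  2.76611884e-01,  1.50617698e+00,  2.19244504e-05,
        1.36072870e+00, -1.20998012e-01]), 'qd': array([-2.54648456e-04, -5.67247886e-04, -8.39845805e-04,  1.63136454e-03,
        2.95583835e-03,  1.25520220e-05]), 'joint_torque': array([ 2.10095241e-03, -4.16772330e+01, -2.45806861e+01, -2.57083066e-04,
        1.09217656e-02,  1.87600796e-05]), 'position': array([ 179.55429978, -545.6581913 ,  230.41264003]), 'tool_rot': array([-9.62170426e-04,  9.87403816e-01,  1.58217502e-01, -2.57468902e-05]), 'contact_force': array([ 0.38404785, -0.29773689,  0.27448069]), 'torque': array([-0.06666123,  0.01686824,  0.07427106]), 'grip_force': 0.0, 'grip_width': 0.9966601450269642}
scene [[411.33860748   0.         314.72164525]
 [  0.         411.33860748 199.64149557]
 [  0.           0.           1.        ]] [-0.09125128  0.          0.          0.          0.        ] [173.73627363 718.30314917 993.50064027] [[-0.87237934 -0.4885412   0.01678613]
 [-0.36805442  0.63385443 -0.68026797]
 [ 0.32169897 -0.59962993 -0.73277126]]
top [[378.35280535   0.         313.3469872 ]
 [  0.         378.35280535 189.44356794]
 [  0.           0.           1.        ]] [-0.08586168  0.          0.          0.          0.        ] [ 408.64095483  -29.24798486 1066.89452593] [[-0.01541297 -0.99929901 -0.03411644]
 [-0.98735734  0.02059451 -0.15716666]
 [ 0.1577591   0.03126272 -0.98698263]]
```

View pics/scene0.png

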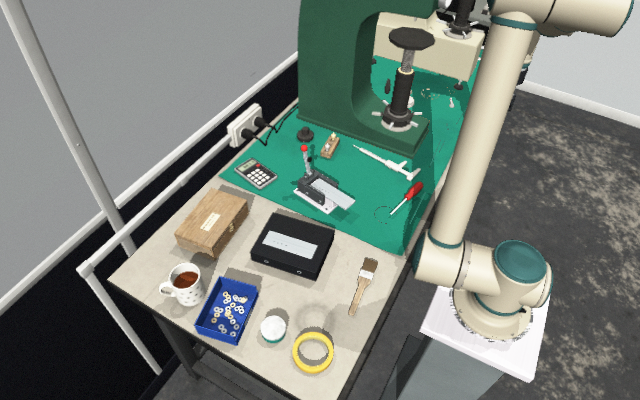

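View pics/top0.png

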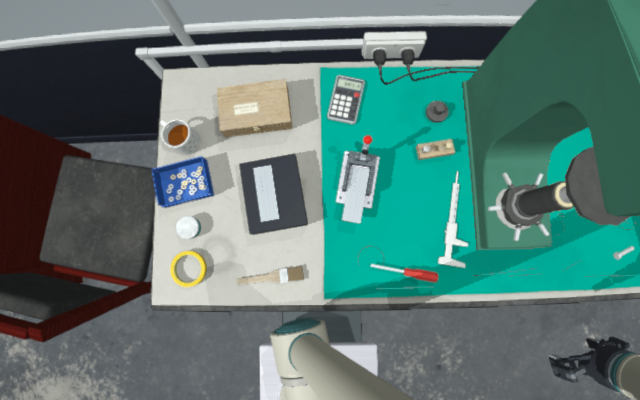

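Top view: the black granite spans about (242–306, 155–233) with the coupon at (254–278, 166–221). The jig is at (338–380, 150–222) and the knob at (368, 141). I'll crop in closer.

```bash
python3 - <<'E'
import cv2, numpy as np
a=cv2.imread("pics/top0.png")[130:240,235:385]
b=cv2.imread("pics/scene0.png")[140:280,245:365]
cv2.imwrite("pics/c_top.png",cv2.resize(a,None,fx=5,fy=5,interpolation=cv2.INTER_CUBIC))
cv2.imwrite("pics/c_scene.png",cv2.resize(b,None,fx=4.2,fy=4.2,interpolation=cv2.INTER_CUBIC))
E
```

```text
(no output)
```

View pics/c_top.png

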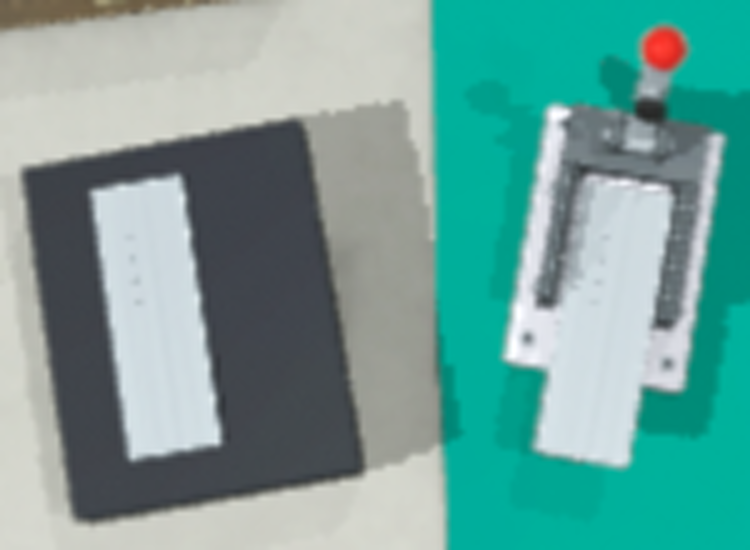

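View pics/c_scene.png

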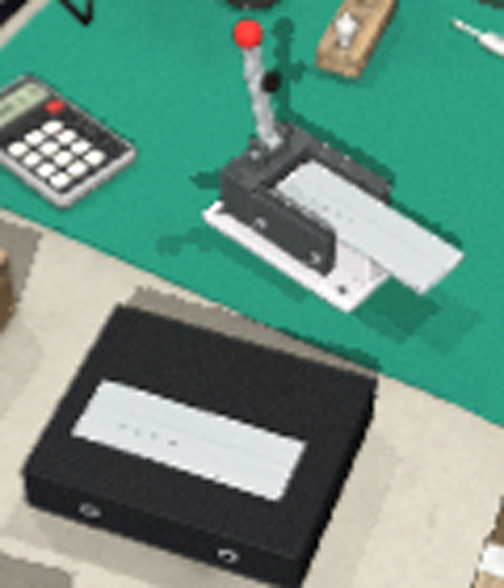

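```bash
cat > h.py <<'E'
import cv2, numpy as np
def undist(f,p):
    return cv2.undistortPoints(np.float64(p).reshape(-1,1,2),f["mtx"],f["distortion"]).reshape(-1,2)
def ray(f,p):
    d=np.c_[undist(f,p),np.ones(len(undist(f,p)))]@f["R"]
    return -f["R"].T@f["t"], d
def plane(f,p,z):
    o,d=ray(f,p); return o+d*((z-o[2])/d[:,2])[:,None]
def tri(fa,pa,fb,pb):
    P=lambda f:np.c_[f["R"],f["t"]]
    X=cv2.triangulatePoints(P(fa),P(fb),undist(fa,pa).T,undist(fb,pb).T)
    return (X[:3]/X[3]).T
def quad(mask,off,s):
    c=max(cv2.findContours(mask,cv2.RETR_EXTERNAL,cv2.CHAIN_APPROX_NONE)[0],key=cv2.contourArea)
    q=cv2.approxPolyN(cv2.convexHull(c),4,ensure_convex=True).reshape(-1,2)
    return (q+.5)/s-.5+np.array(off)
def big(f,x0,x1,y0,y1,s=6):
    return cv2.resize(f["frame"][y0:y1,x0:x1],None,fx=s,fy=s,interpolation=cv2.INTER_CUBIC)
def load(n): return dict(np.load(f"pics/{n}.npz"))
def bright(im,t=150):
    return cv2.inRange(im,(t,t,t),(255,255,255))
def order_near(X):  # far-left, far-right, near-right, near-left (x ahead, y left)
    i=np.argsort(X[:,0]); n=i[:2]; f=i[2:]
    n=n[np.argsort(-X[n,1])]; f=f[np.argsort(-X[f,1])]
    return [f[0],f[1],n[1],n[0]]
E
python3 - <<'E'
from h import *
np.set_printoptions(precision=1,suppress=True)
T,S=load("top0"),load("scene0")
qt=quad(bright(big(T,248,288,160,228)),(248,160),6)
qs=quad(bright(big(S,256,322,226,264)),(256,226),6)
def both(qt,qs,z,name):
    a=plane(T,qt,z);b=plane(S,qs,z);ia,ib=order_near(a),order_near(b)
    X=tri(T,qt[ia],S,qs[ib]);c=X.mean(0);d=(X[0]+X[1]-X[2]-X[3])/2
    print(name,"top px",qt[ia].ravel(),"scene px",qs[ib].ravel());print(X);print("  centre",c,"len",np.linalg.norm(d),"ang %.4f"%np.arctan2(d[1],d[0]))
    for P,i in((a,ia),(b,ib)):
        P=P[i];d=(P[0]+P[1]-P[2]-P[3])/2;print("  plane",P.mean(0),np.linalg.norm(d),"%.4f"%np.arctan2(d[1],d[0]))
both(qt,qs,53,"coupon")
# granite: dark
dk=lambda im,t:cv2.inRange(im,(0,0,0),(t,t,t))
im=big(T,236,312,148,240);m=cv2.bitwise_or(dk(im,95),0)
gq=quad(m,(236,148),6);g=plane(T,gq,50);i=order_near(g);g=g[i];print("granite top px",gq[i].ravel());print(g);d=(g[0]+g[1]-g[2]-g[3])/2;print(g.mean(0),np.linalg.norm(d),"%.4f"%np.arctan2(d[1],d[0]))
# knob
def cen(f):
    a=f["frame"].astype(int);m=((a[...,0]>180)&(a[...,1]<90)&(a[...,2]<90)).astype(np.uint8)
    n,l,st,c=cv2.connectedComponentsWithStats(m); return [(st[k,4],c[k].round(1)) for k in range(1,n) if st[k,4]>15]
print(cen(T),cen(S))
E
```

```text
coupon top px [252.6 167.1 270.9 164.6 278.9 218.4 260.4 221.8] scene px [261.4 242.9 269.1 229.6 317.4 244.9 310.9 259.1]
[[636.9 170.1  51.2]
 [643.3 119.2  52.3]
 [494.2  97.1  52.4]
 [486.3 147.7  51.2]]
  centre [565.2 133.5  51.8] len 151.51419490610738 ang 0.1476
  plane [564.6 133.2  53. ] 151.813153283942 0.1482
  plane [565.1 134.4  53. ] 150.79356172731585 0.1475
granite top px [239.1 163.8 295.1 153.1 308.4 224.1 249.6 234.4]
[[647.9 208.6  50. ]
 [674.3  52.1  50. ]
 [477.2  17.7  50. ]
 [451.9 176.9  50. ]]
[562.8 113.8  50. ] 199.27818738934775 0.1664
[(np.int32(47), array([367.2, 139.4])), (np.int32(120), array([417.7, 273.7]))] [(np.int32(32), array([303.5, 147.5])), (np.int32(48), array([409.9, 193.5]))]
```

```bash
python3 - <<'E'
from h import *
np.set_printoptions(precision=1,suppress=True)
T,S=load("top0"),load("scene0")
k=tri(T,[[367.2,139.4]],S,[[303.5,147.5]]);print("knob",k)
out=[]
for n,f,r in(("top",T,(330,386,145,230)),("scene",S,(292,358,168,216))):
    im=big(f,*r);hsv=cv2.cvtColor(im,cv2.COLOR_RGB2HSV)
    dk=cv2.inRange(hsv,(0,0,0),(180,110,135)); br=cv2.inRange(hsv,(0,0,170),(180,45,255))
    dk=cv2.morphologyEx(dk,cv2.MORPH_OPEN,np.ones((9,9)))
    m=im[:,:,::-1].copy()
    cs=[c for c in cv2.findContours(dk,cv2.RETR_EXTERNAL,cv2.CHAIN_APPROX_NONE)[0] if cv2.contourArea(c)>800]
    cv2.drawContours(m,cs,-1,(0,0,255),1)
    cs=[c for c in cv2.findContours(br,cv2.RETR_EXTERNAL,cv2.CHAIN_APPROX_NONE)[0] if cv2.contourArea(c)>800]
    cv2.drawContours(m,cs,-1,(255,0,0),1)
    out.append(m)
h=max(o.shape[0] for o in out)
out=[cv2.copyMakeBorder(o,0,h-o.shape[0],0,0,cv2.BORDER_CONSTANT) for o in out]
m=np.hstack(out);print(m.shape);cv2.imwrite("pics/jig.png",m)
E
```

```text
knob [[ 675.2 -135.1  165.6]]
(510, 732, 3)
```

View pics/jig.png

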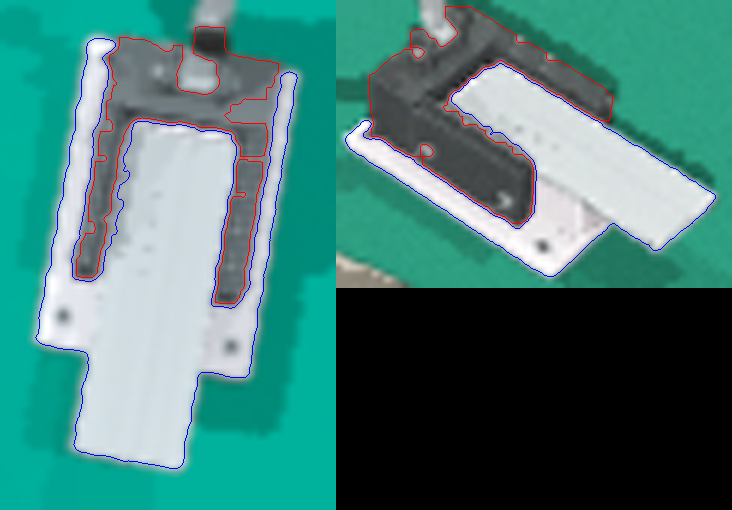

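The jig crop is clear. At 6x, the top-view pile coupon has corners near (73,449), (184,468), (237,133) and (134,121). The base plate sides run (87,42)→(37,340) and (297,75)→(249,376), and the cheek near ends are at y≈277 and 303.

```bash
python3 - <<'E'
from h import *
np.set_printoptions(precision=1,suppress=True)
T,S=load("top0"),load("scene0")
t=lambda p:(np.array(p)+.5)/6-.5+[330,145]
s=lambda p:(np.array(p)-[336,0]+.5)/6-.5+[292,168]
qt=t([[134,121],[237,133],[184,468],[73,449]]); qs=s([[450,98],[501,62],[715,195],[657,250]])
X=tri(T,qt,S,qs);print("pile tri\n",X)
for f,q in((T,qt),(S,qs)):
    P=plane(f,q,46);d=(P[1]-P[2]);e=P[0]-P[3];print(P[:,:2].ravel(),"len",np.linalg.norm(d),np.linalg.norm(e),"ang",np.arctan2(d[1],d[0]),np.arctan2(e[1],e[0]),"near mid",(P[2]+P[3])/2)
B=plane(T,t([[87,42],[297,75],[249,376],[37,340]]),8);d=(B[0]+B[1]-B[2]-B[3])/2
print("base",B[:,:2].ravel(),np.arctan2(*(B[0]-B[3])[1::-1]),np.arctan2(*(B[1]-B[2])[1::-1]),"ctr",B.mean(0))
C=plane(T,t([[75,279],[243,303]]),60);print("cheeks",C.ravel(),C.mean(0),np.linalg.norm(C[0]-C[1]),np.arctan2(*(C[0]-C[1])[1::-1])-np.pi/2)
a=-0.17
for ang in(-.15,-.16,-.17,-.18):
  u=np.array([np.cos(ang),np.sin(ang)]);v=np.array([-u[1],u[0]])
  print(ang,"lateral base %.1f cheek %.1f knob %.1f pile near %.1f ; along knob %.1f cheeks %.1f nearend %.1f"%tuple([*(v@p for p in(B.mean(0)[:2],C.mean(0)[:2],[675.2,-135.1],(X[2]+X[3])[:2]/2)),*(u@p for p in([675.2,-135.1],C.mean(0)[:2],(X[2]+X[3])[:2]/2))]))
E
```

```text
pile tri
 [[ 634.5 -104.5   53.3]
 [ 629.8 -152.6   42.5]
 [ 479.9 -121.8   42.8]
 [ 489.5  -72.2   42.2]]
[ 638.5 -104.3  631.9 -151.3  478.9 -121.7  488.4  -72.2] len 155.76752433620652 153.48462509838163 ang -0.19115959593346524 -0.21056630886118288 near mid [483.7 -97.   46. ]
[ 635.5 -111.3  625.1 -149.8  479.7 -118.7  489.   -68.8] len 148.71509407432367 152.5998830527679 ang -0.210742635713181 -0.28212562352165665 near mid [484.3 -93.8  46. ]
base [ 686.4  -85.9  667.9 -185.7  523.9 -157.   542.9  -58.3] -0.18985655747999525 -0.19665773325108593 ctr [ 605.3 -121.7    8. ]
cheeks [ 563.5  -74.6   60.   551.1 -149.3   60. ] [ 557.3 -111.9   60. ] 75.7483402093262 -0.16456029629773905
-0.15 lateral base -29.9 cheek -27.4 knob -32.7 pile near -23.5 ; along knob 687.8 cheeks 567.8 nearend 493.8
-0.16 lateral base -23.7 cheek -21.7 knob -25.8 pile near -18.5 ; along knob 688.1 cheeks 568.0 nearend 494.0
-0.17 lateral base -17.6 cheek -16.0 knob -18.9 pile near -13.6 ; along knob 688.3 cheeks 568.2 nearend 494.1
-0.18 lateral base -11.4 cheek -10.4 knob -12.0 pile near -8.6 ; along knob 688.5 cheeks 568.3 nearend 494.2
```

```bash
cat >> h.py <<'E'
def tool(st):
    q=st["tool_rot"]; return 2*np.arctan2(q[2],q[1])  # heading of tool x, tool pointing down
def go(x,y,z,ang=None):
    from plant import r
    st=r.get_state(); p=st["position"]; a=tool(st); d=np.array([x,y])-p[:2]
    print("t %.1f pos %s ang %.3f F %s w %.3f gf %.1f"%(st["time_s"],p.round(1),a,st["contact_force"].round(1),st["grip_width"],st["grip_force"]))
    print("shift x %.1f y %.1f z %.1f turn %.3f"%(np.cos(a)*d[0]+np.sin(a)*d[1],np.sin(a)*d[0]-np.cos(a)*d[1],p[2]-z,0 if ang is None else a-ang))
E
```

>>> {"method": "servo_tool", "body": {"commands": [[1,29,-26,0,0],[1,59,-52,0,0],[1,88,-78,0,0],[1,118,-105,0,0],[1,147,-131,0,0]], "grip_force": 40}}

```text
time_s: 0.52
position: [278.7, -373.8, 230.8]
tool_rot: [-0.001, 0.987, 0.158, 0.0]
contact_force: [1.2, -0.7, -0.4]
grip_width: 0.296
grip_force: 0.0
```

>>> {"method": "servo_tool", "body": {"commands": [[1,29,-26,0,0],[1,59,-52,0,0],[1,88,-78,0,0],[1,118,-105,0,0],[1,147,-131,0,0]]}}

```text
time_s: 0.93
position: [377.4, -203.4, 231.2]
tool_rot: [-0.0, 0.987, 0.158, 0.0]
contact_force: [0.2, -0.1, 0.3]
grip_width: 0.001
grip_force: 0.0
```

>>> {"method": "servo_tool", "body": {"commands": [[1,29,-26,0,0],[1,59,-52,0,0],[1,88,-78,0,0],[1,118,-105,0,0],[1,147,-131,0,0]]}}

```text
time_s: 1.35
position: [476.1, -33.0, 231.1]
tool_rot: [-0.0, 0.987, 0.158, -0.0]
contact_force: [-0.8, -0.5, -0.3]
grip_width: 0.003
grip_force: 0.0
```

```bash
python3 -c "
from h import *
go(575,135,100,.148)"
```

```text
t 1.4 pos [476.1 -33.  231.1] ang 0.318 F [-0.8 -0.5 -0.3] w 0.003 gf 0.0
shift x 146.4 y -128.6 z 131.1 turn 0.170
```

>>> {"method": "servo_tool", "body": {"commands": [[1,29,-26,26,0.03],[1,59,-52,52,0.06],[1,88,-78,78,0.1],[1,118,-104,105,0.14],[1,146,-129,131,0.17]]}}

```text
time_s: 1.77
position: [563.5, 116.0, 113.9]
tool_rot: [0.0, 0.997, 0.073, -0.0]
contact_force: [0.8, -1.1, 0.3]
grip_width: -0.002
grip_force: 0.0
```

>>> {"method": "servo_tool", "body": {"commands": [[1,0,0,20,0],[1,0,0,36,0],[1,0,0,40,0],[1,0,0,40,0]]}}

```text
time_s: 2.1
position: [561.8, 114.2, 73.6]
tool_rot: [0.0, 0.997, 0.074, -0.002]
contact_force: [-0.4, 0.7, 0.1]
grip_width: -0.001
grip_force: 0.0
```

>>> {"method": "servo_tool", "body": {"commands": [[1,0,0,2,0],[1,0,0,4,0],[1,0,0,5,0],[1,0,0,5,0]]}}

```text
time_s: 2.43
position: [563.6, 113.9, 71.1]
tool_rot: [0.0, 0.997, 0.074, 0.001]
contact_force: [-0.4, -0.2, 0.1]
grip_width: -0.005
grip_force: 0.0
```

```bash
python3 -c "
from h import *
go(575,135,53,.148)"
```

```text
t 2.4 pos [563.6 113.9  71.1] ang 0.147 F [-0.4 -0.2  0.1] w -0.005 gf 0.0
shift x 14.4 y -19.2 z 18.1 turn -0.001
```

>>> {"method": "servo_tool", "body": {"commands": [[1,7,-10,0,0],[1,14,-19,2,0],[1,14.4,-19.2,6,0],[1,14.4,-19.2,10,0],[1,14.4,-19.2,12,0]]}}

```text
time_s: 2.85
position: [574.1, 135.6, 57.3]
tool_rot: [0.0, 0.997, 0.074, -0.001]
contact_force: [0.2, 0.5, -0.4]
grip_width: -0.006
grip_force: 0.0
```

>>> {"method": "servo_tool", "body": {"commands": [[1,0,0,1,0],[1,0,0,2,0],[1,0,0,3,0],[1,0,0,3,0]]}}

```text
time_s: 3.18
position: [574.4, 135.1, 55.1]
tool_rot: [0.0, 0.997, 0.074, -0.0]
contact_force: [0.7, -0.2, 0.5]
grip_width: -0.002
grip_force: 0.0
```

```bash
python3 -c "
from h import *
go(575,135,53,.148)"
```

```text
t 3.2 pos [574.4 135.1  55.1] ang 0.148 F [ 0.7 -0.2  0.5] w -0.002 gf 0.0
shift x 0.6 y 0.2 z 2.1 turn -0.000
```

>>> {"method": "servo_tool", "body": {"commands": [[1,0,0,1,0],[1,0,0,1,0],[1,0,0,1,0]]}}

```text
time_s: 3.43
position: [574.6, 135.2, 54.3]
tool_rot: [0.0, 0.997, 0.074, 0.0]
contact_force: [-0.5, -0.5, 0.0]
grip_width: -0.0
grip_force: 0.0
```

>>> {"method": "servo_tool", "body": {"commands": [[1,0,0,1,0],[1,0,0,1,0],[1,0,0,1,0]]}}

```text
time_s: 3.68
position: [574.6, 135.3, 53.2]
tool_rot: [0.0, 0.997, 0.074, -0.0]
contact_force: [0.2, -0.5, 0.1]
grip_width: -0.002
grip_force: 0.0
```

>>> {"method": "servo_tool", "body": {"commands": [[1,0,0,0.5,0],[1,0,0,0.5,0],[1,0,0,0.5,0]]}}

```text
time_s: 3.93
position: [574.7, 135.3, 53.1]
tool_rot: [0.0, 0.997, 0.074, 0.0]
contact_force: [-0.5, 0.5, 3.4]
grip_width: 0.0
grip_force: 1.6
```

>>> {"method": "servo_tool", "body": {"commands": [[1,0,0,0.5,0],[1,0,0,0.5,0],[1,0,0,0.5,0]]}}

```text
time_s: 4.18
position: [574.7, 135.3, 53.1]
tool_rot: [0.0, 0.997, 0.074, 0.0]
contact_force: [-1.1, 0.3, 6.0]
grip_width: -0.003
grip_force: 3.1
```

>>> {"method": "servo_tool", "body": {"commands": [[1,0,0,0.5,0],[1,-3,0,0.5,0],[1,-8,0,0.5,0],[1,-13,0,0.5,0],[1,-16,0,0.5,0]]}}

```text
time_s: 4.6
position: [560.6, 133.2, 53.1]
tool_rot: [-0.0, 0.997, 0.074, 0.002]
contact_force: [1.0, -0.7, 5.5]
grip_width: -0.002
grip_force: 2.8
```

>>> {"method": "servo_tool", "body": {"commands": [[1,-4,0,0,0],[1,-9,0,0,0],[1,-14,0,0,0],[1,-17,0,0,0],[1,-18,0,0,0]]}}

```text
time_s: 5.02
position: [542.7, 130.5, 53.0]
tool_rot: [-0.0, 0.997, 0.074, 0.002]
contact_force: [1.3, -0.1, 5.0]
grip_width: 0.0
grip_force: 2.8
```

```bash
cat > coup.py <<'E'
from h import *
from plant import r
import sys
np.set_printoptions(precision=1,suppress=True)
n=sys.argv[1]
T=r.grab_frame("top");S=r.grab_frame("scene")
for k,f in(("top",T),("scene",S)): np.savez(f"pics/{k}{n}.npz",**f); cv2.imwrite(f"pics/{k}{n}.png",f["frame"][:,:,::-1])
E
python3 coup.py 1; python3 -c "
from h import *
T,S=load('top1'),load('scene1')
a=big(T,240,310,150,245,5)[:,:,::-1];b=big(S,250,340,215,295,5)[:,:,::-1]
h=max(len(a),len(b));p=lambda o:cv2.copyMakeBorder(np.ascontiguousarray(o),0,h-len(o),0,0,0)
cv2.imwrite('pics/v1.png',np.hstack([p(a),p(b)]))
go(575,135,53)"
```

```text
t 5.1 pos [542.6 130.5  53.1] ang 0.148 F [-0.3  1.2  7.1] w 0.004 gf 3.5
shift x 32.7 y 0.3 z 0.1 turn 0.000
```

View pics/v1.png

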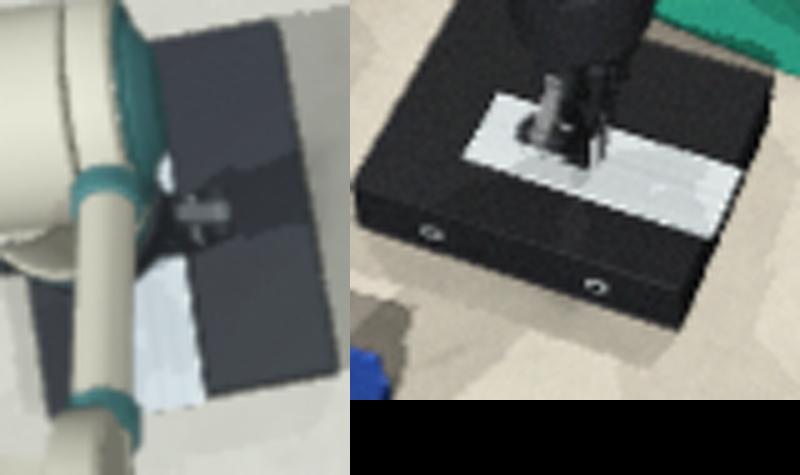

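The coupon follows the finger: its near end, at about (180,405) in the left crop, is now level with the granite's near edge. I'll drag it further.

>>> {"method": "servo_tool", "body": {"commands": [[1,-4,0,0,0],[1,-9,0,0,0],[1,-14,0,0,0],[1,-17,0,0,0],[1,-18,0,0,0]]}}

```text
time_s: 5.53
position: [525.0, 127.9, 53.1]
tool_rot: [-0.0, 0.997, 0.074, 0.002]
contact_force: [2.1, 0.5, 6.4]
grip_width: -0.002
grip_force: 2.9
```

>>> {"method": "servo_tool", "body": {"commands": [[1,-4,0,0,0],[1,-9,0,0,0],[1,-14,0,0,0],[1,-18,0,0,0],[1,-19,0,0,0]]}}

```text
time_s: 5.95
position: [506.0, 125.0, 53.0]
tool_rot: [-0.0, 0.997, 0.074, 0.002]
contact_force: [1.8, 0.7, 6.5]
grip_width: 0.002
grip_force: 3.1
```

>>> {"method": "servo_tool", "body": {"commands": [[1,0,0,0,0],[1,0,0,-3,0],[1,0,0,-20,0],[1,0,0,-50,0],[1,0,0,-60,0]]}}

```text
time_s: 6.37
position: [505.5, 125.0, 114.2]
tool_rot: [-0.0, 0.997, 0.074, 0.002]
contact_force: [0.3, -0.1, 0.2]
grip_width: 0.001
grip_force: 0.0
```

>>> {"method": "servo_tool", "body": {"commands": [[-0.6,-40,0,0,0],[-0.6,-80,0,0,0],[-0.6,-120,0,0,0],[-0.6,-140,0,0,0],[-0.6,-140,0,0,0]]}}

```text
time_s: 6.78
position: [358.7, 103.6, 110.6]
tool_rot: [0.0, 0.997, 0.074, -0.004]
contact_force: [-0.2, -0.3, 0.0]
grip_width: 0.707
grip_force: 0.0
```

```bash
python3 coup.py 2; python3 - <<'E'
from h import *
np.set_printoptions(precision=1,suppress=True)
T,S=load('top2'),load('scene2')
go(500,120,53)
a=big(T,235,315,150,265,5)[:,:,::-1];b=big(S,250,340,215,295,4)[:,:,::-1]
h=max(len(a),len(b));p=lambda o:cv2.copyMakeBorder(np.ascontiguousarray(o),0,h-len(o),0,0,0)
cv2.imwrite('pics/v2.png',np.hstack([p(a),p(b)]))
E
```

```text
t 6.9 pos [365.6 104.2 111.8] ang 0.148 F [ 0.4  0.2 -0.3] w 0.799 gf 0.0
shift x 135.3 y 4.2 z 58.8 turn 0.000
```

View pics/v2.png

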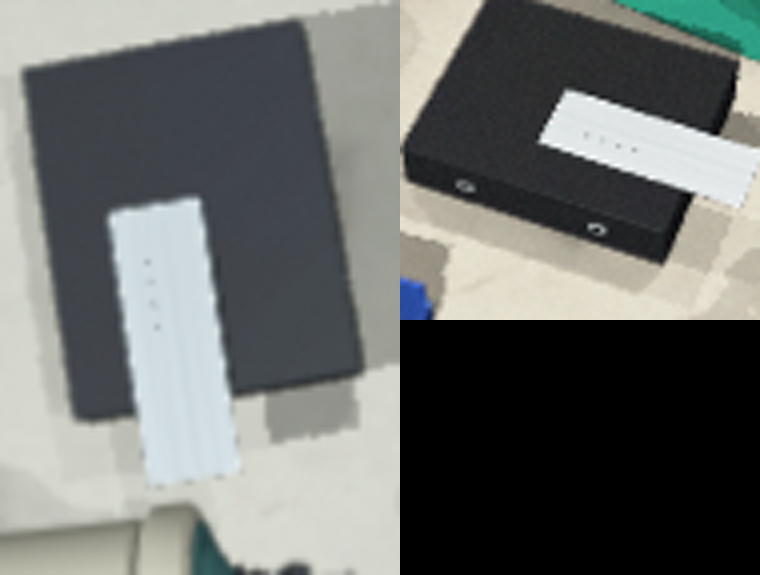

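The coupon lies flat and sticks well out. In the top crop at 5x its corners are (108,213), (203,198), (240,472) and (147,487), with the edge crossing at y≈400.

```bash
python3 - <<'E'
from h import *
np.set_printoptions(precision=1,suppress=True)
T,S=load('top2'),load('scene2')
qt=(np.array([[108,213],[203,198],[240,472],[147,487]])+.5)/5-.5+[235,150]
hsv=cv2.cvtColor(big(S,280,355,232,272),cv2.COLOR_RGB2HSV)
m=cv2.inRange(hsv,(80,0,170),(130,60,255))
qs=quad(m,(280,232),6); P=plane(T,qt,53);Q=plane(S,qs,53);i=order_near(Q);Q=Q[i]
for A in(P,Q):
    d=(A[0]+A[1]-A[2]-A[3])/2;print(A[:,:2].ravel(),A.mean(0),np.linalg.norm(d),np.arctan2(d[1],d[0]))
X=tri(T,qt,S,qs[i]);print(X,X.mean(0))
d=P.mean(0)[:2]-[562.8,113.8];u=np.array([np.cos(.1664),np.sin(.1664)]);print("granite x",d@u,"near",(P[2]+P[3])[:2]/2)
E
```

```text
[566.3 159.1 573.5 106.9 425.1  87.2 417.8 137.2] [495.7 122.6  53. ] 149.98860246655457 0.1395523141100937
[567.5 160.5 574.2 109.3 426.7  88.  419.6 138.3] [497. 124.  53.] 149.2582421308437 0.14627746194808594
[[567.2 159.6  51.7]
 [574.6 107.5  50.4]
 [425.9  87.5  52.7]
 [418.7 137.6  52.4]] [496.6 123.1  51.8]
granite x -64.73891004397021 near [421.4 112.2]
```

```bash
python3 -c "
from h import *
go(432.4,113.8,60,.144)"
```

```text
t 6.9 pos [365.6 104.2 111.8] ang 0.148 F [ 0.4  0.2 -0.3] w 0.799 gf 0.0
shift x 67.5 y 0.4 z 51.8 turn 0.004
```

>>> {"method": "servo_tool", "body": {"commands": [[-1,30,0,0,0],[-1,60,0.4,0,0.004],[-1,67.5,0.4,10,0.004],[-1,67.5,0.4,25,0.004],[-1,67.5,0.4,35,0.004]]}}

```text
time_s: 7.3
position: [434.9, 114.0, 75.4]
tool_rot: [0.0, 0.997, 0.072, 0.0]
contact_force: [-0.5, -0.5, -0.0]
grip_width: 0.999
grip_force: 0.0
```

>>> {"method": "servo_tool", "body": {"commands": [[-1,0,0,5,0],[-1,0,0,5,0],[-1,0,0,5,0]]}}

```text
time_s: 7.55
position: [433.2, 113.8, 71.5]
tool_rot: [0.0, 0.997, 0.072, -0.0]
contact_force: [-0.0, -0.3, 0.3]
grip_width: 0.998
grip_force: 0.0
```

```bash
python3 -c "
from h import *
go(432.4,113.8,38.5,.144)"
```

```text
t 7.5 pos [433.2 113.8  71.5] ang 0.144 F [-0.  -0.3  0.3] w 0.998 gf 0.0
shift x -0.8 y -0.1 z 33.0 turn -0.000
```

>>> {"method": "servo_tool", "body": {"commands": [[-1,-0.8,0,10,0],[-1,-0.8,0,20,0],[-1,-0.8,0,29,0],[-1,-0.8,0,33,0],[-1,-0.8,0,33,0]]}}

```text
time_s: 7.97
position: [431.6, 113.6, 38.3]
tool_rot: [0.0, 0.997, 0.072, -0.001]
contact_force: [0.0, -0.8, 1.0]
grip_width: 1.0
grip_force: 0.0
```

>>> {"method": "servo_tool", "body": {"commands": [[0.2,0,0,0,0],[0.2,0,0,0,0],[0.3,0,0,0,0],[0.4,0,0,0,0],[0.5,0,0,0,0]], "grip_force": 90}}

```text
time_s: 8.38
position: [432.4, 113.8, 39.4]
tool_rot: [0.0, 0.997, 0.072, 0.001]
contact_force: [-0.8, -0.3, 4.5]
grip_width: 0.543
grip_force: 91.2
```

>>> {"method": "servo_tool", "body": {"commands": [[1,0,0,0,0],[1,0,0,0,0],[1,0,0,0,0],[1,0,0,0,0]]}}

```text
time_s: 8.72
position: [432.5, 113.7, 39.3]
tool_rot: [0.0, 0.997, 0.072, 0.001]
contact_force: [-0.8, -0.9, 4.7]
grip_width: 0.547
grip_force: 91.2
```

```bash
python3 -c "
from h import *
go(432.4,113.8,38.5,.144)"
```

```text
t 8.7 pos [432.5 113.7  39.3] ang 0.144 F [-0.8 -0.9  4.7] w 0.547 gf 91.2
shift x -0.1 y -0.1 z 0.8 turn -0.000
```

>>> {"method": "servo_tool", "body": {"commands": [[1,0,0,-3,0],[1,0,0,-10,0],[1,0,0,-25,0],[1,0,0,-45,0],[1,0,0,-60,0]]}}

```text
time_s: 9.13
position: [431.6, 113.6, 99.7]
tool_rot: [0.0, 0.997, 0.072, -0.0]
contact_force: [1.1, -0.8, -2.0]
grip_width: 0.54
grip_force: 92.4
```

>>> {"method": "servo_tool", "body": {"commands": [[1,0,0,-10,0],[1,0,0,-18,0],[1,0,0,-20,0],[1,0,0,-20,0]]}}

```text
time_s: 9.47
position: [431.9, 113.7, 119.1]
tool_rot: [0.0, 0.997, 0.072, 0.0]
contact_force: [0.4, -0.5, -2.3]
grip_width: 0.538
grip_force: 92.4
```

```bash
python3 -c "
from h import *
go(472,-95.4,115,-.193)"
```

```text
t 9.5 pos [431.9 113.7 119.1] ang 0.144 F [ 0.4 -0.5 -2.3] w 0.538 gf 92.4
shift x 9.7 y 212.7 z 4.1 turn 0.337
```

>>> {"method": "servo_tool", "body": {"commands": [[1,0,15,0,0.02],[1,1,38,0,0.06],[1,2,65,0,0.11],[1,4,92,0,0.16],[1,5,115,0,0.2]]}}

```text
time_s: 9.88
position: [452.9, -0.8, 117.8]
tool_rot: [0.0, 1.0, -0.029, -0.001]
contact_force: [-0.2, -0.2, -1.8]
grip_width: 0.543
grip_force: 92.5
```

```bash
python3 -c "
from h import *
go(472,-95.4,115,-.193)"
```

```text
t 9.9 pos [452.9  -0.8 117.8] ang -0.058 F [-0.2 -0.2 -1.8] w 0.543 gf 92.5
shift x 24.6 y 93.4 z 2.8 turn 0.135
```

>>> {"method": "servo_tool", "body": {"commands": [[1,5,22,0,0.04],[1,12,48,0,0.08],[1,19,72,0,0.11],[1,24,88,0,0.13],[1,24.6,93.4,2,0.135]]}}

```text
time_s: 10.3
position: [473.5, -96.5, 116.1]
tool_rot: [0.001, 0.995, -0.097, 0.0]
contact_force: [0.5, -0.8, -1.1]
grip_width: 0.54
grip_force: 92.5
```

>>> {"method": "servo_tool", "body": {"commands": [[1,0,0,0,0],[1,0,0,0,0]]}}

```text
time_s: 10.47
position: [471.5, -93.2, 115.8]
tool_rot: [-0.001, 0.995, -0.096, -0.001]
contact_force: [0.3, 0.1, -3.2]
grip_width: 0.542
grip_force: 92.5
```

```bash
python3 coup.py 3; python3 - <<'E'
from h import *
T,S=load('top3'),load('scene3')
go(481.8,-97.4,115,-.193)
a=big(T,325,395,120,240,5)[:,:,::-1];b=big(S,285,375,130,230,5)[:,:,::-1]
h=max(len(a),len(b));p=lambda o:cv2.copyMakeBorder(np.ascontiguousarray(o),0,h-len(o),0,0,0)
cv2.imwrite('pics/v3.png',np.hstack([p(a),p(b)]))
E
```

```text
t 10.6 pos [471.8 -92.8 116.3] ang -0.190 F [ 0.5  0.1 -0.3] w 0.538 gf 92.5
shift x 10.7 y 2.7 z 1.3 turn 0.003
```

View pics/v3.png

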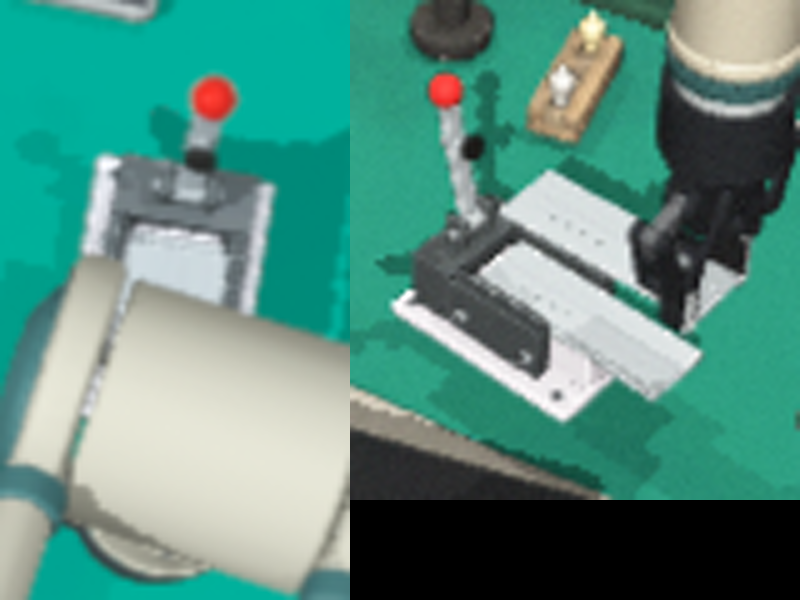

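The coupon is held level above the jig (scene crop at 5x: far corners (548,170) and (498,210), near corners about (745,275) and (690,330)). I'll check its heading and height.

```bash
python3 - <<'E'
from h import *
np.set_printoptions(precision=1,suppress=True)
S=load('scene3')
q=(np.array([[498,210],[548,170],[745,275],[690,330]])-[350,0]+.5)/5-.5+[285,130]
for z in(124,128,130,132):
    P=plane(S,q,z);d=P[0]-P[3];e=P[1]-P[2];w=P[0]-P[1]
    print(z,P[:,:2].ravel(),np.linalg.norm(d),np.linalg.norm(e),np.arctan2(d[1],d[0]),np.arctan2(e[1],e[0]),"far mid",(P[0]+P[1])[:2]/2,"w",np.linalg.norm(w))
# dark-side visible left edge: fit line on bright mask, rows
im=big(S,285,375,130,230,5);m=cv2.inRange(cv2.cvtColor(im,cv2.COLOR_RGB2HSV),(0,0,140),(180,45,255))
c=[c for c in cv2.findContours(m,cv2.RETR_EXTERNAL,cv2.CHAIN_APPROX_NONE)[0] if cv2.contourArea(c)>3000]
for k in c:
    k=k.reshape(-1,2); 
    L=k[(k[:,0]>165)&(k[:,0]<270)&(k[:,1]<300)]
    print(len(k),k.min(0),k.max(0))
    x=np.arange(170,275,15);print([ (int(v),L[L[:,0]==v][:,1].tolist()) for v in x])
E
```

```text
124 [ 614.5  -95.3  605.2 -143.1  458.7 -120.5  467.7  -62.8] 150.3322771653433 148.22731794487467 -0.2175469346805036 -0.15284758400152626 far mid [ 609.8 -119.2] w 48.728002932298416
128 [ 612.4  -91.5  603.3 -139.1  457.4 -116.7  466.3  -59.2] 149.64069733111043 147.5454216421908 -0.21754693468050373 -0.15284758400152712 far mid [ 607.8 -115.3] w 48.50383747145498
130 [ 611.4  -89.6  602.3 -137.2  456.8 -114.8  465.6  -57.4] 149.29490741399388 147.20447349084878 -0.21754693468050285 -0.15284758400152648 far mid [ 606.8 -113.4] w 48.39175474103325
132 [ 610.4  -87.8  601.3 -135.2  456.1 -112.8  465.   -55.6] 148.94911749687753 146.8635253395069 -0.21754693468050393 -0.15284758400152723 far mid [ 605.8 -111.5] w 48.279672010611435
428 [  0 387] [171 472]
[(170, []), (185, []), (200, []), (215, []), (230, []), (245, []), (260, [])]
858 [ 43 241] [351 420]
[(170, [242]), (185, [248]), (200, [258]), (215, [267]), (230, [276]), (245, [285]), (260, [295])]
388 [149 171] [306 299]
[(170, [194, 225]), (185, [183, 235]), (200, [243, 172]), (215, [251, 178]), (230, [260, 187]), (245, [267, 196]), (260, [276, 204])]
498 [318   0] [449  83]
[(170, []), (185, []), (200, []), (215, []), (230, []), (245, []), (260, [])]
```

```bash
python3 - <<'E'
from h import *
np.set_printoptions(precision=3,suppress=True)
S=load('scene3')
im=big(S,285,375,130,230,5);m=cv2.inRange(cv2.cvtColor(im,cv2.COLOR_RGB2HSV),(0,0,140),(180,45,255))
c=[c.reshape(-1,2) for c in cv2.findContours(m,cv2.RETR_EXTERNAL,cv2.CHAIN_APPROX_NONE)[0] if cv2.contourArea(c)>3000]
def edge(k,x0,x1,upper,z,n):
    xs=np.arange(x0,x1);ys=np.array([(k[k[:,0]==x][:,1].min() if upper else k[k[:,0]==x][:,1].max()) for x in xs])
    a=np.polyfit(xs,ys,1);e=np.array([[x0,np.polyval(a,x0)],[x1,np.polyval(a,x1)]])
    P=plane(S,(e+.5)/5-.5+[285,130],z);d=P[1]-P[0];print(n,"heading",np.arctan2(-d[1],-d[0]),"rms",np.std(ys-np.polyval(a,xs)),"lateral",P[0,:2]@np.array([.1918,.9814]),P[1,:2]@np.array([.1918,.9814]))
h=[k for k in c if k[:,1].min()>165 and k[:,1].max()<310][0]; p=[k for k in c if k[:,1].min()>235 and k[:,0].max()>340 and k[:,0].min()<60][0]
edge(h,206,262,True,130,"held upper"); edge(h,170,265,False,130,"held lower")
edge(p,175,340,True,46,"pile upper")
E
```

```text
held upper heading -0.181707474520093 rms 0.4649017943089958 lateral -19.654443054707883 -20.151822623958594
held lower heading -0.16373376571529058 rms 0.6505954538036144 lateral 31.183324381913792 29.083483297446804
pile upper heading -0.2149319224606412 rms 0.6192199836829323 lateral -28.090823922721498 -25.055618540387073
```

```bash
python3 -c "
from h import *
go(481.8,-97.4,52,-.21)"
```

```text
t 10.6 pos [471.8 -92.8 116.3] ang -0.190 F [ 0.5  0.1 -0.3] w 0.538 gf 92.5
shift x 10.7 y 2.7 z 64.3 turn 0.020
```

>>> {"method": "servo_tool", "body": {"commands": [[1,5,1,10,0.01],[1,10.7,2.7,25,0.02],[1,10.7,2.7,42,0.02],[1,10.7,2.7,56,0.02],[1,10.7,2.7,64,0.02]]}}

```text
time_s: 10.98
position: [481.7, -97.6, 50.8]
tool_rot: [-0.0, 0.994, -0.105, -0.001]
contact_force: [-0.8, 0.3, -0.4]
grip_width: 0.543
grip_force: 92.5
```

>>> {"method": "servo_tool", "body": {"commands": [[1,0,0,0,0],[1,0,0,0,0],[1,0,0,0,0]]}}

```text
time_s: 11.23
position: [483.4, -98.7, 53.3]
tool_rot: [0.0, 0.994, -0.105, 0.001]
contact_force: [0.7, 0.6, -1.9]
grip_width: 0.538
grip_force: 92.5
```

```bash
python3 coup.py 4; python3 - <<'E'
from h import *
T,S=load('top4'),load('scene4')
go(481.8,-97.4,52,-.21)
a=big(T,325,395,140,215,5)[:,:,::-1];b=big(S,290,370,160,220,5)[:,:,::-1]
h=max(len(a),len(b));p=lambda o:cv2.copyMakeBorder(np.ascontiguousarray(o),0,h-len(o),0,0,0)
cv2.imwrite('pics/v4.png',np.hstack([p(a),p(b)]))
E
```

```text
t 11.3 pos [483.5 -98.9  53.6] ang -0.211 F [ 0.  -0.1 -1.2] w 0.536 gf 92.5
shift x -2.0 y -1.1 z 1.6 turn -0.001
```

View pics/v4.png

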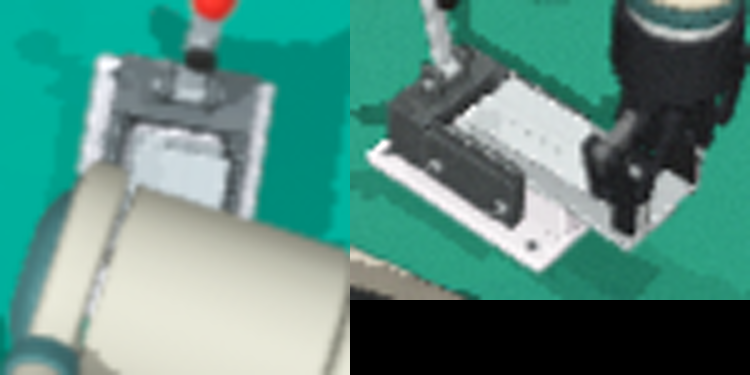

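The far end, at (134–228, 150) in the left crop, lies between the cheeks with a gap on each side, so I'm lowering it.

>>> {"method": "servo_tool", "body": {"commands": [[1,-2,-1,0,0],[1,-2,-1,4,0],[1,-2,-1,8,0],[1,-2,-1,11,0],[1,-2,-1,13,0]]}}

```text
time_s: 11.75
position: [480.8, -97.3, 39.7]
tool_rot: [-0.0, 0.994, -0.105, -0.0]
contact_force: [-2.0, 0.3, 4.4]
grip_width: 0.54
grip_force: 95.5
```

>>> {"method": "servo_tool", "body": {"commands": [[1,0,0,1,0],[1,0,0,1.5,0],[1,0,0,1.5,0]]}}

```text
time_s: 12.0
position: [480.8, -97.3, 38.7]
tool_rot: [-0.0, 0.994, -0.105, -0.0]
contact_force: [-2.0, 1.0, 6.8]
grip_width: 0.541
grip_force: 95.9
```

>>> {"method": "servo_tool", "body": {"commands": [[1,0,0,1,0],[1,0,0,1,0],[1,0,0,1,0]]}}

```text
time_s: 12.25
position: [480.8, -97.3, 37.9]
tool_rot: [0.0, 0.994, -0.105, -0.0]
contact_force: [-3.9, 0.2, 6.9]
grip_width: 0.539
grip_force: 96.5
```

>>> {"method": "servo_tool", "body": {"commands": [[1,0,0,1,0],[1,0,0,1,0],[1,0,0,1,0]]}}

```text
time_s: 12.5
position: [480.8, -97.3, 37.1]
tool_rot: [0.0, 0.994, -0.105, 0.0]
contact_force: [-4.7, 0.6, 9.5]
grip_width: 0.541
grip_force: 97.2
```

>>> {"method": "servo_tool", "body": {"commands": [[1,0,0,1,0],[1,0,0,1,0],[1,0,0,1,0]]}}

```text
time_s: 12.75
position: [480.8, -97.3, 36.3]
tool_rot: [0.0, 0.994, -0.105, 0.0]
contact_force: [-5.1, 0.8, 10.9]
grip_width: 0.537
grip_force: 97.9
```

```bash
python3 coup.py 5; python3 - <<'E'
from h import *
T,S=load('top5'),load('scene5')
go(481.8,-97.4,35,-.21)
a=big(T,325,395,140,190,6)[:,:,::-1];b=big(S,295,357,165,220,6)[:,:,::-1]
h=max(len(a),len(b));p=lambda o:cv2.copyMakeBorder(np.ascontiguousarray(o),0,h-len(o),0,0,0)
cv2.imwrite('pics/v5.png',np.hstack([p(a),p(b)]))
E
```

```text
t 12.8 pos [480.8 -97.3  36.4] ang -0.211 F [-4.   1.4 11.2] w 0.540 gf 97.8
shift x 1.0 y -0.1 z 1.4 turn -0.001
```

View pics/v5.png

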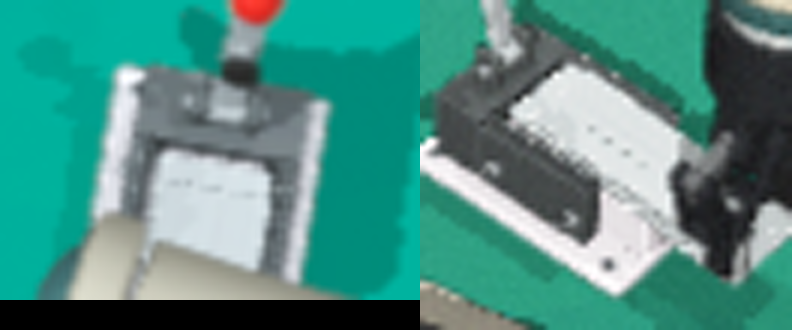

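The coupon lies between the cheeks: its far edge is at (160–270, 185) in the left crop, short of the stop at y≈150. The picture budget is used up, so from here I rely on numbers. Next I seat it and release.

>>> {"method": "servo_tool", "body": {"commands": [[1,0,0,0.8,0],[1,0,0,0.8,0],[0.1,0,0,0.8,0],[0,0,0,0.8,0],[-0.2,0,0,0.8,0]], "grip_force": 20}}

```text
time_s: 13.27
position: [481.2, -97.5, 35.3]
tool_rot: [0.0, 0.994, -0.105, 0.001]
contact_force: [0.2, -0.1, 0.7]
grip_width: 0.597
grip_force: 0.8
```

>>> {"method": "servo_tool", "body": {"commands": [[-0.5,0,0,0,0],[-0.7,0,0,0,0],[-0.7,0,0,0,0],[-0.7,0,0,0,0]]}}

```text
time_s: 13.6
position: [481.0, -97.4, 34.2]
tool_rot: [-0.0, 0.994, -0.105, -0.0]
contact_force: [-0.3, 0.3, 0.4]
grip_width: 0.846
grip_force: 0.0
```

>>> {"method": "servo_tool", "body": {"commands": [[-0.7,0,0,-5,0],[-0.7,0,0,-20,0],[-0.7,0,0,-40,0],[-0.7,-30,0,-60,0],[-0.7,-70,0,-70,0]]}}

```text
time_s: 14.02
position: [416.7, -84.3, 106.8]
tool_rot: [0.001, 0.994, -0.105, 0.004]
contact_force: [0.9, -0.9, -0.0]
grip_width: 0.848
grip_force: 0.0
```

>>> {"method": "servo_tool", "body": {"commands": [[1,-35,35,0,0],[1,-60,70,0,0],[1,-60,100,0,0],[1,-60,120,0,0]]}}

```text
time_s: 14.35
position: [326.4, -188.9, 105.1]
tool_rot: [0.001, 0.994, -0.106, 0.0]
contact_force: [0.5, 0.2, -0.5]
grip_width: 0.283
grip_force: 0.0
```

```bash
python3 coup.py 6; python3 - <<'E'
from h import *
np.set_printoptions(precision=1,suppress=True)
go(460,-95,45,-.195)
T,S=load('top6'),load('scene6')
u=np.array([.9814,-.1918]);v=np.array([.1918,.9814])
for n,f,r in(("top",T,(330,386,160,240)),("scene",S,(305,375,172,228))):
    hsv=cv2.cvtColor(big(f,*r),cv2.COLOR_RGB2HSV)
    m=cv2.inRange(hsv,(80,3,165),(130,45,255))
    k=max(cv2.findContours(m,cv2.RETR_EXTERNAL,cv2.CHAIN_APPROX_NONE)[0],key=cv2.contourArea)
    P=plane(f,(k.reshape(-1,2)+.5)/6-.5+[r[0],r[2]],49)[:,:2]
    a=P@u-602.5;b=P@v+3.2
    print(n,"jig x range",a.min(),a.max())
    for x0 in(-115,-105,-95,-85,-75,-65): 
        s=abs(a-x0)<3
        if s.any(): print("  x",x0,"y",b[s].min(),b[s].max())
    e=(a<a.min()+12)&(abs(b)<20); A=np.polyfit(b[e],a[e],1) if e.sum()>5 else None; print("  near edge fit",A)
E
```

```text
t 14.4 pos [ 328.7 -190.5  105.3] ang -0.215 F [ 1.2 -1.6 -0.7] w 0.104 gf 0.0
shift x 107.8 y -121.3 z 60.3 turn -0.020
top jig x range -121.91236600184163 70.25408283893091
  x -115 y -24.762964985783107 25.675269637276003
  x -105 y -24.445405138585482 28.649897082673597
  x -95 y -24.855120326227002 27.705282242716173
  x -85 y -25.794856371055662 27.87246846762082
  x -75 y -25.18487512239183 27.601529823188994
  x -65 y -45.80456721115918 51.31927658190707
  near edge fit [   0.  -121.1]
scene jig x range -121.34278311203246 40.54547806011897
  x -115 y -23.387421479111737 27.72281261451638
  x -105 y -23.502489307456823 34.767704453992486
  x -95 y -23.502303378482402 33.37028856072986
  x -85 y -24.320115621684923 79.30312001089104
  x -75 y -24.43929751551537 83.04486231605213
  x -65 y -24.094261690454417 83.63681617718994
  near edge fit [  -0.  -120.9]
```

The loose coupon's near end is at jig x ≈ -121 (centre ≈ -46, y ≈ +0.8) in both views, so it is well placed. Next I push the pack.

```bash
python3 -c "
from h import *
go(438.7,-88.4,28,-.195)"
```

```text
t 14.4 pos [ 328.7 -190.5  105.3] ang -0.215 F [ 1.2 -1.6 -0.7] w 0.104 gf 0.0
shift x 85.6 y -123.2 z 77.3 turn -0.020
```

>>> {"method": "servo_tool", "body": {"commands": [[1,20,-28,0,0],[1,42,-60,0,0],[1,64,-92,0,-0.01],[1,84,-118,0,-0.02],[1,85.6,-123.2,0,-0.02]]}}

```text
time_s: 14.87
position: [442.8, -81.7, 104.9]
tool_rot: [-0.001, 0.996, -0.094, 0.002]
contact_force: [1.3, 0.2, 0.1]
grip_width: -0.005
grip_force: 0.0
```

>>> {"method": "servo_tool", "body": {"commands": [[1,0,0,25,0],[1,0,0,50,0],[1,0,0,70,0],[1,0,0,77,0],[1,0,0,77,0]]}}

```text
time_s: 15.28
position: [436.4, -83.9, 26.0]
tool_rot: [-0.001, 0.995, -0.095, -0.002]
contact_force: [-1.3, -0.1, 1.0]
grip_width: 0.001
grip_force: 0.0
```

```bash
python3 -c "
from h import *
go(.9814*473-.5,-.1918*473-2.6,28,-.195)"
```

```text
t 15.3 pos [436.4 -83.9  26. ] ang -0.191 F [-1.3 -0.1  1. ] w 0.001 gf 0.0
shift x 28.6 y 4.1 z -2.0 turn 0.004
```

>>> {"method": "servo_tool", "body": {"commands": [[1,0,4,-2,0.004],[1,6,4,-2,0.004],[1,12,4,-2,0.004],[1,18,4,-2,0.004],[1,22,4,-2,0.004]]}}

```text
time_s: 15.7
position: [461.0, -93.7, 30.4]
tool_rot: [0.0, 0.995, -0.098, 0.001]
contact_force: [-0.4, -0.0, -0.4]
grip_width: 0.001
grip_force: 0.2
```

>>> {"method": "servo_tool", "body": {"commands": [[1,2,0,0,0],[1,4,0,0,0],[1,6,0,0,0],[1,8,0,0,0],[1,10,0,0,0]]}}

```text
time_s: 16.12
position: [468.7, -94.9, 29.4]
tool_rot: [-0.0, 0.995, -0.097, -0.0]
contact_force: [-0.6, -0.4, 0.7]
grip_width: -0.004
grip_force: 0.2
```

>>> {"method": "servo_tool", "body": {"commands": [[1,1.5,0,0,0],[1,3,0,0,0],[1,4.5,0,0,0],[1,6,0,0,0]]}}

```text
time_s: 16.45
position: [474.4, -96.0, 29.4]
tool_rot: [-0.0, 0.995, -0.097, -0.0]
contact_force: [-1.8, 0.2, 0.5]
grip_width: 0.002
grip_force: 0.6
```

```bash
python3 -c "
from h import *
go(.9814*485.5-.5,-.1918*485.5-2.6,28,-.195)"
```

```text
t 16.4 pos [474.4 -96.   29.4] ang -0.195 F [-1.8  0.2  0.5] w 0.002 gf 0.6
shift x 1.4 y -0.6 z 1.4 turn -0.000
```

>>> {"method": "servo_tool", "body": {"commands": [[1,1,0,0,0],[1,2,0,0,0],[1,2,0,0,0]]}}

```text
time_s: 16.7
position: [476.5, -96.5, 29.4]
tool_rot: [0.0, 0.995, -0.097, -0.0]
contact_force: [-0.9, -0.1, 0.7]
grip_width: -0.002
grip_force: 0.8
```

>>> {"method": "servo_tool", "body": {"commands": [[1,1,0,0,0],[1,2,0,0,0],[1,2,0,0,0]]}}

```text
time_s: 16.95
position: [477.4, -96.6, 29.3]
tool_rot: [-0.0, 0.995, -0.097, -0.001]
contact_force: [-4.9, -0.0, 1.4]
grip_width: -0.001
grip_force: 2.3
```

>>> {"method": "servo_tool", "body": {"commands": [[1,1,0,0,0],[1,2,0,0,0],[1,2,0,0,0]]}}

```text
time_s: 17.2
position: [477.4, -96.5, 28.9]
tool_rot: [-0.0, 0.995, -0.097, -0.003]
contact_force: [-6.9, 0.0, 3.6]
grip_width: -0.0
grip_force: 3.8
```

>>> {"method": "servo_tool", "body": {"commands": [[1,1,0,0,0],[1,2,0,0,0],[1,2,0,0,0]]}}

```text
time_s: 17.45
position: [477.5, -96.4, 28.6]
tool_rot: [-0.001, 0.995, -0.097, -0.005]
contact_force: [-11.2, 0.7, 5.1]
grip_width: -0.001
grip_force: 5.2
```

>>> {"method": "servo_tool", "body": {"commands": [[1,1,0,0,0],[1,2.5,0,0,0],[1,2.5,0,0,0],[1,2.5,0,0,0]]}}

```text
time_s: 17.78
position: [477.6, -96.4, 28.2]
tool_rot: [-0.001, 0.995, -0.097, -0.007]
contact_force: [-14.7, 0.7, 5.7]
grip_width: -0.002
grip_force: 6.9
```

>>> {"method": "servo_tool", "body": {"commands": [[1,-10,0,0,0],[1,-25,0,0,0],[1,-60,0,0,0],[1,-90,0,0,0],[1,-110,0,0,0]]}}

```text
time_s: 18.2
position: [375.4, -76.2, 29.5]
tool_rot: [0.0, 0.995, -0.098, 0.0]
contact_force: [-0.6, -0.0, 1.0]
grip_width: -0.002
grip_force: 0.0
```

>>> {"method": "servo_tool", "body": {"commands": [[1,-20,30,-20,0],[1,-40,65,-50,0],[1,-50,90,-80,0],[1,-50,100,-110,0],[1,-50,100,-125,0]]}}

```text
time_s: 18.62
position: [311.1, -170.1, 159.0]
tool_rot: [0.004, 0.995, -0.099, 0.005]
contact_force: [0.9, -1.3, 0.8]
grip_width: 0.002
grip_force: 0.0
```

```bash
cat > jig.py <<'E'
from h import *
import sys
np.set_printoptions(precision=1,suppress=True)
n=sys.argv[1]; T,S=load('top'+n),load('scene'+n)
u=np.array([.9814,-.1918]);v=np.array([.1918,.9814])
for n,f,r in(("top",T,(330,386,160,240)),("scene",S,(305,375,172,228))):
    hsv=cv2.cvtColor(big(f,*r),cv2.COLOR_RGB2HSV)
    m=cv2.inRange(hsv,(80,3,165),(130,45,255))
    k=max(cv2.findContours(m,cv2.RETR_EXTERNAL,cv2.CHAIN_APPROX_NONE)[0],key=cv2.contourArea)
    P=plane(f,(k.reshape(-1,2)+.5)/6-.5+[r[0],r[2]],49)[:,:2]
    a=P@u-603;b=P@v+3.2
    print(n,"jig x range",a.min(),a.max())
    for x0 in(-100,-90,-80,-70):
        s=abs(a-x0)<3
        if s.any(): print("  x",x0,"y",b[s].min(),b[s].max())
def cen(f):
    a=f["frame"].astype(int);m=((a[...,0]>180)&(a[...,1]<90)&(a[...,2]<90)).astype(np.uint8)
    n,l,st,c=cv2.connectedComponentsWithStats(m); return [(st[k,4],c[k].round(1)) for k in range(1,n) if st[k,4]>10]
print(cen(T),cen(S))
E
python3 coup.py 7; python3 jig.py 7; python3 -c "
from h import *
go(675,-135,230,-.195)"
```

```text
top jig x range -104.34544120358339 69.75408283893091
  x -100 y -24.018108155081023 27.630676744524653
  x -90 y -24.129439043716886 27.723170451668427
  x -80 y -24.941241139158745 27.009384585712496
  x -70 y -25.073490194718744 27.019313111329996
scene jig x range -106.70760980716744 46.60349952751892
  x -100 y -23.15388439502941 33.871974123425225
  x -90 y -23.96838036127994 33.50309697649491
  x -80 y -23.15359635741145 82.97477034686342
  x -70 y -23.856652048758523 83.67518517402476
[(np.int32(47), array([367.2, 139.4])), (np.int32(22), array([407. , 271.5])), (np.int32(65), array([426.2, 274.9]))] [(np.int32(32), array([303.5, 147.5])), (np.int32(87), array([412. , 191.9]))]
t 18.7 pos [ 311.9 -168.6  158. ] ang -0.197 F [ 0.4  0.1 -0.5] w 0.001 gf 0.0
shift x 349.5 y -104.1 z -72.0 turn -0.002
```

The pack's ends are now at jig x ≈ -105, flush against the stop. The knob is still at (675, -135, 166), and its lean agrees with a hinge angle of about 1.8. I'll go over and behind it.

>>> {"method": "servo_tool", "body": {"commands": [[1,10,-3,-35,0],[1,35,-10,-60,0],[1,70,-20,-77,0],[1,108,-30,-77,0],[1,145,-40,-77,0]]}}

```text
time_s: 19.13
position: [461.8, -153.9, 232.2]
tool_rot: [0.001, 0.995, -0.097, 0.002]
contact_force: [1.3, 0.1, 0.2]
grip_width: -0.002
grip_force: 0.0
```

>>> {"method": "servo_tool", "body": {"commands": [[1,35,-9,0,0],[1,70,-18,0,0],[1,105,-27,0,0],[1,140,-37,0,0],[1,175,-46,0,0]]}}

```text
time_s: 19.55
position: [641.7, -141.7, 229.7]
tool_rot: [-0.0, 0.995, -0.097, 0.0]
contact_force: [0.4, -0.9, 0.8]
grip_width: 0.003
grip_force: 0.0
```

>>> {"method": "servo_tool", "body": {"commands": [[1,30,-8,0,0],[1,55,-14,0,0],[1,69,-18,0,0],[1,69,-18,0,0]]}}

```text
time_s: 19.88
position: [714.2, -137.4, 228.1]
tool_rot: [-0.0, 0.995, -0.096, 0.0]
contact_force: [0.5, 0.2, -0.1]
grip_width: 0.002
grip_force: 0.0
```

```bash
python3 -c "
from h import *
go(713.9,-142.7,145,-.195)"
```

```text
t 19.9 pos [ 714.2 -137.4  228.1] ang -0.193 F [ 0.5  0.2 -0.1] w 0.002 gf 0.0
shift x 0.7 y 5.2 z 83.1 turn 0.002
```

>>> {"method": "servo_tool", "body": {"commands": [[1,0.7,5,0,0],[1,0.7,5,30,0],[1,0.7,5,60,0],[1,0.7,5,83,0],[1,0.7,5,83,0]]}}

```text
time_s: 20.3
position: [705.4, -142.9, 142.4]
tool_rot: [-0.001, 0.995, -0.098, -0.006]
contact_force: [-0.9, 0.5, -0.7]
grip_width: 0.006
grip_force: 0.0
```

>>> {"method": "servo_tool", "body": {"commands": [[1,-8,0,0,0],[1,-16,0,0,0],[1,-24,0,0,0],[1,-32,0,0,0],[1,-40,0,0,0]]}}

```text
time_s: 20.72
position: [670.9, -136.0, 150.7]
tool_rot: [0.0, 0.995, -0.097, 0.002]
contact_force: [1.1, -0.4, 0.4]
grip_width: -0.003
grip_force: 0.5
```

>>> {"method": "servo_tool", "body": {"commands": [[1,-8,0,0,0],[1,-16,0,0,0],[1,-24,0,0,0],[1,-32,0,0,0],[1,-40,0,2,0]]}}

```text
time_s: 21.13
position: [631.0, -128.1, 146.5]
tool_rot: [0.0, 0.995, -0.097, 0.0]
contact_force: [0.9, -1.2, -0.9]
grip_width: -0.0
grip_force: 0.6
```

```bash
python3 coup.py 8; python3 jig.py 8; python3 -c "
from h import *
go(.9814*626-.6,-.1918*626-3.1,140,-.195)"
```

```text
top jig x range -14.002435446919321 46.50285116574662
scene jig x range -106.70760980716744 46.21096851804896
  x -100 y -22.573668421523326 33.871974123425225
  x -90 y -23.619077823126023 33.42897884929518
  x -80 y -22.803311681919308 82.97477034686342
  x -70 y -23.73991562715335 83.67518517402476
[(np.int32(45), array([362.7, 165.2])), (np.int32(14), array([430.9, 275.9]))] [(np.int32(32), array([320. , 159.3]))]
t 21.2 pos [ 629.6 -127.6  146. ] ang -0.195 F [ 0.1  0.3 -0.2] w 0.004 gf 0.0
shift x -16.4 y -1.3 z 6.0 turn -0.000
```

Knob is moving with the finger. I'll push a little more, then go over the top.

>>> {"method": "servo_tool", "body": {"commands": [[1,-6,0,3,0],[1,-12,0,6,0],[1,-18,0,6,0],[1,-24,0,8,0],[1,-24,0,8,0]]}}

```text
time_s: 21.65
position: [606.4, -123.1, 137.9]
tool_rot: [-0.0, 0.995, -0.097, -0.001]
contact_force: [-0.2, 0.9, -0.1]
grip_width: 0.004
grip_force: 0.0
```

>>> {"method": "servo_tool", "body": {"commands": [[1,8,0,-5,0],[1,8,0,-30,0],[1,8,0,-60,0],[1,8,0,-65,0],[1,8,0,-65,0]]}}

```text
time_s: 22.07
position: [617.3, -125.5, 206.2]
tool_rot: [0.001, 0.995, -0.097, 0.003]
contact_force: [-0.2, 0.1, -1.1]
grip_width: 0.001
grip_force: 0.0
```

```bash
python3 coup.py 9; python3 jig.py 9 | tail -1; python3 - <<'E'
from h import *
from plant import r
def cen(f):
    a=f["frame"].astype(int);m=((a[...,0]>180)&(a[...,1]<90)&(a[...,2]<90)).astype(np.uint8)
    n,l,st,c=cv2.connectedComponentsWithStats(m)
    k=[i for i in range(1,n) if 10<st[i,4]<60 and c[i][0]<385 and c[i][1]<215]; return c[k]
S=load('scene9');p=cen(S)[:1]
o,d=ray(S,p);v=np.array([.1918,.9814,0]);X=o+d[0]*((-3.2-v@o)/(v@d[0]))
a=X[0]*.9814-X[1]*.1918;print("knob",X,"along",a,"theta",np.arctan2(X[2]-67,665-a))
go(.9814*a-.6,-.1918*a-3.1,X[2]+15,-.195)
E
```

```text
[(np.int32(43), array([360.2, 176.4])), (np.int32(18), array([406.8, 271.5]))] [(np.int32(32), array([325.5, 166.5])), (np.int32(12), array([407.2, 196.5]))]
knob [ 587.83413877 -118.14406747  139.47676592] along 599.5604559327645 theta 0.8363792551143423
t 22.2 pos [ 615.4 -124.9  202.9] ang -0.195 F [ 0.1  1.3 -0.8] w -0.004 gf 0.0
shift x -28.4 y -1.3 z 48.4 turn -0.000
```

>>> {"method": "servo_tool", "body": {"commands": [[1,-18,-1,0,0],[1,-32,-1,10,0],[1,-32,-1,30,0],[1,-32,-1,43,0],[1,-32,-1,43,0]]}}

```text
time_s: 22.58
position: [581.3, -116.8, 155.9]
tool_rot: [-0.001, 0.995, -0.097, -0.005]
contact_force: [0.2, 0.2, -0.8]
grip_width: 0.001
grip_force: 0.0
```

>>> {"method": "servo_tool", "body": {"commands": [[1,-6,0,10,0],[1,-11,0,18,0],[1,-15,0,25,0],[1,-20,0,34,0],[1,-24,0,43,0]]}}

```text
time_s: 23.0
position: [560.8, -113.1, 116.9]
tool_rot: [0.0, 0.995, -0.097, 0.0]
contact_force: [-0.8, -0.5, 0.3]
grip_width: 0.0
grip_force: 0.5
```

>>> {"method": "servo_tool", "body": {"commands": [[1,-2,0,7,0],[1,-4,0,14,0],[1,-5,0,20,0],[1,-5,0,26,0],[1,-6,0,30,0]]}}

```text
time_s: 23.42
position: [555.7, -112.1, 86.7]
tool_rot: [0.0, 0.995, -0.097, 0.0]
contact_force: [-0.3, 1.2, -0.2]
grip_width: -0.0
grip_force: 0.2
```

```bash
python3 coup.py 10; python3 jig.py 10 | tail -1; python3 -c "
from h import *
go(.9814*565-.6,-.1918*565-3.1,78,-.195)"
```

```text
[(np.int32(17), array([407.5, 271.3])), (np.int32(47), array([426.8, 275.3]))] [(np.int32(20), array([332.2, 187.3]))]
t 23.5 pos [ 555.1 -112.    86.7] ang -0.195 F [-0.  -0.4  0.2] w 0.002 gf 0.0
shift x -1.3 y -0.3 z 8.7 turn -0.000
```

Knob follows. I'll press to the end in small steps, watching the force.

>>> {"method": "servo_tool", "body": {"commands": [[1,0,0,2,0],[1,0,0,4,0],[1,0,0,6,0],[1,0,0,7,0],[1,0,0,7,0]]}}

```text
time_s: 23.93
position: [555.4, -112.1, 80.3]
tool_rot: [0.0, 0.995, -0.097, 0.0]
contact_force: [0.3, -0.1, 0.3]
grip_width: 0.003
grip_force: 0.0
```

>>> {"method": "servo_tool", "body": {"commands": [[1,0,0,1,0],[1,0,0,2,0],[1,0,0,2,0]]}}

```text
time_s: 24.18
position: [555.3, -112.1, 78.4]
tool_rot: [0.0, 0.995, -0.097, 0.0]
contact_force: [-1.0, -0.6, -0.2]
grip_width: 0.001
grip_force: 0.1
```

>>> {"method": "servo_tool", "body": {"commands": [[1,0,0,1,0],[1,0,0,1.5,0],[1,0,0,1.5,0]]}}

```text
time_s: 24.43
position: [555.5, -112.1, 77.7]
tool_rot: [0.0, 0.995, -0.097, 0.0]
contact_force: [-1.2, 0.5, 4.5]
grip_width: 0.004
grip_force: 2.3
```

>>> {"method": "servo_tool", "body": {"commands": [[1,0,0,1,0],[1,0,0,1,0],[1,0,0,1,0]]}}

```text
time_s: 24.68
position: [555.5, -112.1, 77.5]
tool_rot: [0.0, 0.995, -0.097, 0.001]
contact_force: [-2.8, 0.4, 9.2]
grip_width: -0.003
grip_force: 4.7
```

The force rose at z = 77.6, so the arm is level. I'll retreat and check.

>>> {"method": "servo_tool", "body": {"commands": [[1,0,0,-5,0],[1,0,0,-25,0],[1,0,0,-60,0],[1,0,0,-100,0],[1,0,0,-120,0]]}}

```text
time_s: 25.1
position: [557.2, -112.6, 200.3]
tool_rot: [0.001, 0.995, -0.097, 0.003]
contact_force: [1.3, 0.0, 0.6]
grip_width: 0.002
grip_force: 0.0
```

>>> {"method": "servo_tool", "body": {"commands": [[1,-40,5,0,0],[1,-80,20,0,0],[1,-120,40,0,0],[1,-155,65,0,0],[1,-185,85,0,0]]}}

```text
time_s: 25.52
position: [355.6, -159.4, 196.0]
tool_rot: [0.0, 0.995, -0.096, 0.0]
contact_force: [-0.3, -1.5, -0.0]
grip_width: 0.002
grip_force: 0.0
```

>>> {"method": "servo_tool", "body": {"commands": [[1,-15,30,0,0],[1,-15,60,0,0],[1,-15,80,0,0],[1,-15,80,0,0]]}}

```text
time_s: 25.85
position: [326.8, -238.9, 196.5]
tool_rot: [0.002, 0.995, -0.099, 0.001]
contact_force: [0.2, 0.5, 0.9]
grip_width: 0.002
grip_force: 0.0
```

```bash
python3 coup.py 11; python3 jig.py 11; python3 - <<'E'
from h import *
T,S=load('top11'),load('scene11')
def cen(f):
    a=f["frame"].astype(int);m=((a[...,0]>180)&(a[...,1]<90)&(a[...,2]<90)).astype(np.uint8)
    n,l,st,c=cv2.connectedComponentsWithStats(m)
    return c[[i for i in range(1,n) if 10<st[i,4]<60 and c[i][0]<385 and c[i][1]<215]][:1]
print("knob",tri(T,cen(T),S,cen(S)))
go(0,0,0)
for n in("top","scene"): # motion of bystanders
    d=np.abs(load(n+"0")["frame"].astype(int)-load(n+"11")["frame"].astype(int)).max(2)>60
    print(n,[st.tolist() for st in cv2.connectedComponentsWithStats(d.astype(np.uint8))[2][1:] if st[4]>25])
E
```

```text
top jig x range -104.35142426709137 69.75408283893091
  x -100 y -24.03129655078553 27.630676744524653
  x -90 y -24.129439043716886 27.723170451668427
  x -80 y -24.941241139158745 27.009384585712496
  x -70 y -25.073490194718744 26.8699959443387
scene jig x range -106.70760980716744 84.90347122597245
  x -100 y -22.57464610642641 33.871974123425225
  x -90 y -23.73534229441227 33.296109910535094
  x -80 y -23.15359635741145 82.97477034686342
  x -70 y -23.856652048758523 83.67518517402476
[(np.int32(35), array([355.9, 193.3])), (np.int32(85), array([412.9, 273. ]))] [(np.int32(30), array([332.5, 188. ])), (np.int32(53), array([410.1, 193.5]))]
knob [[ 555.63942855 -110.83080233   68.23879352]]
t 25.9 pos [ 326.9 -235.3  195.9] ang -0.197 F [-0.7  0.2 -0.5] w -0.002 gf 0.0
shift x -366.7 y -166.7 z 195.9 turn 0.000
top [[362, 135, 11, 19, 143], [358, 160, 9, 8, 35], [253, 165, 26, 57, 1028], [352, 190, 9, 8, 60], [341, 218, 20, 6, 68], [401, 256, 113, 48, 2349], [447, 300, 86, 53, 2991], [401, 308, 45, 59, 790], [499, 317, 45, 46, 656], [271, 325, 105, 75, 2564], [570, 337, 58, 42, 740], [230, 347, 29, 33, 187], [259, 346, 28, 54, 938], [611, 353, 18, 33, 139], [550, 358, 26, 12, 153], [579, 359, 11, 7, 56], [387, 361, 14, 9, 60], [477, 364, 25, 36, 446], [301, 384, 12, 8, 38], [382, 386, 19, 14, 142], [622, 390, 9, 7, 27], [633, 390, 6, 8, 29]]
scene [[487, 0, 15, 23, 183], [502, 0, 42, 23, 713], [415, 0, 225, 319, 21837], [443, 23, 40, 17, 314], [474, 57, 7, 15, 46], [301, 145, 13, 28, 159], [309, 174, 12, 11, 47], [329, 185, 26, 14, 65], [344, 200, 12, 10, 37], [403, 201, 11, 53, 255], [262, 230, 56, 29, 791], [539, 251, 10, 14, 34], [493, 266, 14, 28, 129], [525, 284, 28, 24, 190], [425, 292, 30, 34, 361]]
```

Knob height is about 68 mm, so the arm is level. The pack is flush and the bystanders haven't moved, so I'm handing in.

```bash
python3 -c "
from plant import r
print(r.finish_job())"
```

```text
the job is handed in; nothing more can be done
None
```

I handed the job in at about 26 s; no verdict came back, but my last camera check put all three coupons flush at the back stop, the hold-down arm level on the pack, and the bin, tin and caliper unmoved.

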